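# Clamp the re-glued loudspeaker in the screw press

## Robot

A 6-joint arm with a two-finger parallel gripper is mounted at the origin on the work surface. World frame = base frame: x ahead of the robot, y to its left, z up, the work surface at z = 0. Lengths are in mm, angles in degrees, forces in N, time in s.
With the tool pointing down it reaches from about 350 to 850 mm from the base axis. Payload 8.1 kg.
Tool frame: the origin (TCP) lies midway between the tips of the shut fingers; the grasp point (between the pads) lies 19 mm behind it (r.grasp_offset is the distance from the TCP to the grasp point, in mm); z points along the fingers, x is the direction in which the jaws open and shut, and the axes are right-handed (so a half turn about z gives the same grasp; the last joint's range is limited). The gripper opens to 85 mm and grips with 20 to 120 N. Pads are 22 mm wide; open, the fingers measure 114 mm over their backs; the gripper's body (76 mm by 85 mm) begins 54 mm behind the grasp point. The pads swing forward as they close: fully open they stand 13 mm farther back than shut.
Start: joints at [67.93, 7.471, 85.268, -0, 87.261, -4.893], TCP at [177.176, 573.249, 231.292] pointing down, gripper open.
Joint ranges: [-169.43, 169.43], [-51.17, 129.36], [1.28, 143.12], [-76.62, 256.62], [0, 156.53], [-152.29, 152.29]. Speed limits (degrees/s): [136.94, 136.94, 159.86, 180, 180, 180].

## Interface

Orientations are given as [roll, pitch, yaw] about the fixed x, y, z axes, in that order (R = Rz(yaw) Ry(pitch) Rx(roll)).
In Python, from bench import r, optics, hand_in gives the robot as it stands.
- The arm moves only by the shell command python3 -m pendant 'ROWS' [FORCE]. ROWS is JSON, a list of rows, each a list of 5 numbers: the opening, from 0 (shut) to 1 (fully open), then the shift along the tool's x, y, z in mm, then the turn about the tool's z in degrees. A call has 1 to 10 rows; each row shifts and turns the commanded pose from where the row before left it, along the tool's axes as they then stand; what a row does not reach is not made up. A row lasts 1/10 s, in which the tool goes at most 50 mm and 8.59 degrees, less where a joint would pass 70% of its speed; a pose out of reach is approached as far as the arm can. A call with a gripper value outside its range is refused whole. The fingers move at their own pace and stop on an object; FORCE is the grip in N (left out, the last holds). Time passes only in rows, so rows that do not move let the fingers close. It gives the time, the measured TCP pose, the force and the opening at its end, in the units of the state.
- r.sense(): the state, without advancing time (a new reading comes with each control period).
- optics.snapshot(name): name is "scene" or "top" or "wrist"; returns (picture, depth): 400x640x3 uint8, blue, green, red; 400x640 float32, mm along the optical axis (not along the pixel's ray), 0 where there is no reading.
- optics.camera_params(name): a dict with "camera_matrix" (3x3 intrinsics, pixels), "eye" and "orientation" of the camera in the world. Camera axes: x right, y down, z forward; pixel columns grow to the right and rows downward; lengths in mm; the calibration is good to about 2 mm. A picture is of the moment at which its call begins: read the wrist's pose just before it. camera_params takes no time and is no camera call; for the wrist camera it gives the pose at the moment of the call.
- hand_in(): hands the job in, once; it reports no verdict.
Trained networks look in the newest picture that a camera, given by its name, has taken for a name from the list of things; names that differ only in an ending like _2 or _b are one class to them, and where a whole thing is asked for, a point or a joint stands for the part that bears it (a point fixed in the world has none). Each returns a list of dicts, best first, with "score" (0 to 1); they miss things now and then, are a little off and sometimes report something else, mostly with a low value. They report only what shows in the picture. A call takes as long as a camera call. They do not tell look-alikes from the thing itself.
- optics.search_frame(camera, query): "at" ([x, y, z] in mm, in world coordinates, good to about 4 mm: the middle of the surface that is visible of it).
The state is a dict: "time": time; "joint_pos": joint angles; "qd": joint speeds; "joint_efforts": joint torques, N m; "tool_pos": TCP position; "tcp_rot": TCP orientation; "ft_force": force on the tool from outside, world axes, zero at the start; "wrist_torque": the same for the moment, N m; "finger_gap": finger opening in mm.
Only numpy, scipy, OpenCV 4.12 (cv2) and the standard library are available. Lean on these libraries where they do the work, as an engineer would, in place of code of your own. Each camera call takes 0.05 s, during which the arm holds its last target. There are 200 camera calls.

## Task

One of the two small screw presses has a loudspeaker standing face down in it, its magnet freshly glued back on. Grip the T-handle of that press from above and turn it clockwise until the ram has come down on the magnet and the clearly rising resistance shows that it is clamped; do not force it far beyond that, then let go. Leave the handle of the other, empty press as it is.

Things in the scene. Friction and masses are not known exactly. Their poses are not given: they have to be found in the camera images.
- press_handle (a point): Middle of the dark steel T-bar on top of the fixed press that holds the loudspeaker, on its vertical screw axis, 208 mm above the table. Bar 90 mm long (x axis), 16 wide, 20 tall (top at 218 mm); z up. Under it a bare round stem 14 mm thick and 24 mm long, a 12 mm collar, then the crossbeam (34 x 150 mm, top at 150 mm). It turns in place and does not sink.
- press_screw (a joint): Angle of that T-handle, rad: grows clockwise seen from above (tightening), starts at 0 to 0.35, end stop 2.4. Steady drag about 0.25 N m; stays where left. The ram sinks 3 mm per rad and meets the magnet at about 0.75; beyond, its push rises about 80 N per rad and the turning moment about 0.24 N m per rad. About 1.25 is well clamped.
- press_foot: Foot of that press's ram: dark steel disc 30 mm in diameter, 14 mm thick, hanging just above the magnet on the screw axis, moving only up and down; origin at the centre of its underside.
- speaker: Loose loudspeaker driver standing face down on the press's base under the ram: black round flange 84 mm in diameter, conical steel basket, dark magnet disc 56 mm in diameter on top, 46 mm tall in all, about 0.35 kg; origin at the centre of its underside, z up.
- spare_handle_end (a point): The +x end of the T-bar (45 mm out from its screw axis, 208 mm above the table) of the other press, which is the same in every way but empty.
There are look-alikes about, which are no part of the job. What is shaped like the speaker but blue or green is not meant.

How it is judged:
By the outcome, as a careful person would: the job done as asked, in the order asked, and still so for the second after the job is handed in, with the robot touching nothing.
It also fails if it takes over 40 s, if anything falls off the work surface, if the arm or the gripper's body presses on something with over 40 N, if the wrist force passes 120 N, or if a joint passes its speed limit or range.

## Working session

There is one attempt and no reset: what is moved stays moved. The work goes in short steps, Python scripts to look and compute and a shell command to move; the robot and the scene stay as the last step left them, time stands still between calls to the robot, and variables do not carry over. Pictures are saved under pics/ and viewed, about 8 in all and at most 12, crops included, and the job is handed in when it is done.

```bash
mkdir -p pics; python3 - <<'E'
from bench import r, optics
import cv2,numpy as np
a,_=optics.snapshot("scene");
for q in ["press_handle","speaker","press_foot","spare_handle_end"]:
    print("scene",q,[(np.round(d["at"]),round(d["score"],2)) for d in optics.search_frame("scene",q)])
b,_=optics.snapshot("top")
for q in ["press_handle","speaker"]:
    print("top",q,[(np.round(d["at"]),round(d["score"],2)) for d in optics.search_frame("top",q)])
cv2.imwrite("pics/s.png",a);cv2.imwrite("pics/t.png",b)
s=r.sense();print(s["time"],s["tool_pos"],s["tcp_rot"],s["ft_force"],s["wrist_torque"])
E
```

```text
scene press_handle [(array([ 573., -151.,  216.]), 0.95)]
scene speaker [(array([ 450., -164.,   32.]), 0.97), (array([ 586., -140.,   29.]), 0.78), (array([ 331., -171.,   30.]), 0.75), (array([402.,  83.,  32.]), 0.59)]
scene press_foot []
scene spare_handle_end [(array([541., 190., 216.]), 0.9)]
top press_handle [(array([ 568., -149.,  215.]), 0.83)]
top speaker [(array([ 316., -169.,   29.]), 0.84), (array([ 545., -153.,   29.]), 0.77), (array([ 438., -277.,   30.]), 0.77), (array([ 435., -158.,   31.]), 0.74), (array([386.,  80.,  31.]), 0.69)]
0.4 [177.1598847  573.16840721 231.11461022] [-1.79998994e+02  1.69602343e-02  7.28225338e+01] [-1.24392253  0.45742956  0.87195977] [-0.00260605  0.0410428   0.00127161]
```

View pics/s.png

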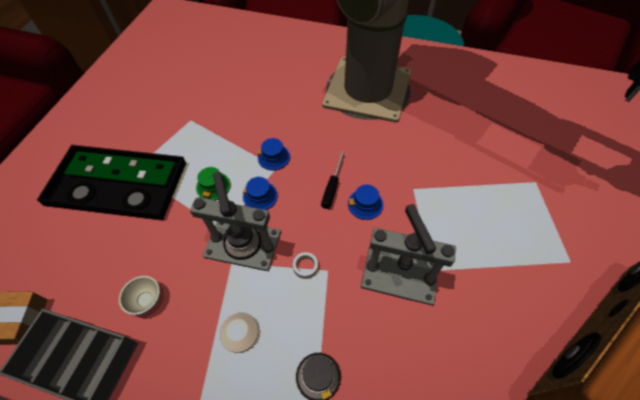

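View pics/t.png

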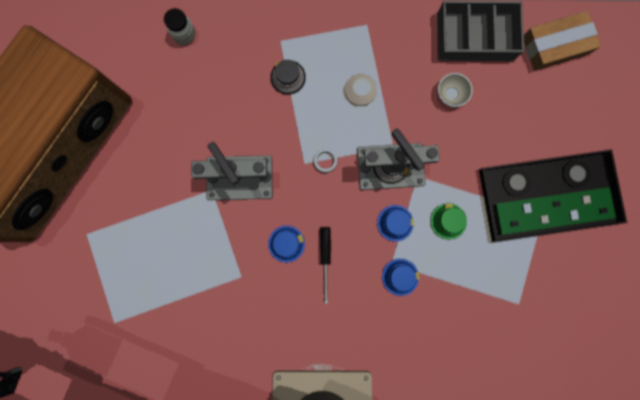

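The scene and top views show the loaded press at scene (240,225) / top (395,160), about (570,-150). The empty one is at scene (410,260) / top (240,175). The blue and green look-alikes stand beside them. Next I fit the bar from depth.

```bash
cat > h.py <<'E'
from bench import r, optics
import cv2,numpy as np
from scipy.spatial.transform import Rotation as Ro
def cloud(n):
    p=optics.camera_params(n); a,d=optics.snapshot(n)
    K=np.array(p["camera_matrix"]); o=np.array(p["orientation"])
    R=o if o.shape==(3,3) else Ro.from_euler("xyz",o,degrees=True).as_matrix()
    v,u=np.indices(d.shape); 
    c=np.stack([(u-K[0,2])/K[0,0]*d,(v-K[1,2])/K[1,1]*d,d],-1)@R.T+np.array(p["eye"])
    c[d==0]=np.nan
    return a,c
def bar(n,x=570,y=-150,lo=211,hi=226,rad=60):
    a,c=cloud(n); q=c.reshape(-1,3)
    m=(np.hypot(q[:,0]-x,q[:,1]-y)<rad)&(q[:,2]>lo)&(q[:,2]<hi); q=q[m]
    (cx,cy),(w,h),t=cv2.minAreaRect(q[:,:2].astype(np.float32))
    e,V=np.linalg.eigh(np.cov(q[:,:2].T)); d=V[:,1]
    yaw=np.degrees(np.arctan2(d[1],d[0]))%180
    print(n,len(q),"rect",cx,cy,w,h,"mean",q.mean(0),"yaw",yaw)
    return a
E
python3 - <<'E'
from h import *
print(optics.camera_params("top"))
bar("top");bar("scene"); bar("top",550,190); bar("scene",550,190)
E
```

```text
{'camera_matrix': array([[492.25742646,   0.        , 316.48571378],
       [  0.        , 492.25742646, 194.86336124],
       [  0.        ,   0.        ,   1.        ]]), 'eye': array([ 386.77590063,   22.76729467, 1124.66328063]), 'orientation': array([-174.28497457,   -0.41377629,  -89.66050292])}
top 418 rect 566.721435546875 -154.18881225585938 89.6461410522461 17.006481170654297 mean [ 566.00918945 -153.92712841  216.70708336] yaw 34.83753320973361
scene 397 rect 566.5853271484375 -155.89224243164062 88.24928283691406 16.258914947509766 mean [ 568.84530097 -153.87788176  217.18769982] yaw 35.05488361115249
top 404 rect 538.4483642578125 193.0835418701172 90.82904052734375 16.201662063598633 mean [537.55035914 192.08826577 216.67302024] yaw 33.656527227749166
scene 500 rect 538.5444946289062 191.27267456054688 88.91244506835938 16.41495704650879 mean [540.79048194 191.2228438  217.09713769] yaw 33.58843266908329
```

```bash
python3 -m pendant '[[1,0,0,-35,0],[1,0,0,-35,0],[1,-32,32.5,0,0],[1,-32,32.5,0,0],[1,-32,32.5,0,0],[1,-32,32.5,0,0],[1,-32,32.5,0,0],[1,-32,32.5,0,0],[1,-32,32.5,0,0],[1,-32,32.5,0,0]]' 100
python3 -m pendant '[[1,-32,32.5,0,0],[1,-32,32.5,0,0],[1,-32,32.5,0,0],[1,-32,32.5,0,0],[1,-32,32.5,0,0],[1,-32,32.5,0,0],[1,-32,32.5,0,0],[1,-32,32.5,0,0],[1,-32,32.5,0,0],[1,0,0,0,8]]'
python3 -m pendant '[[1,0,0,0,8],[1,0,0,0,8],[1,0,0,0,8],[1,0,0,0,8],[1,0,0,0,8],[1,0,0,0,8],[1,0,0,0,8],[1,0,0,0,8],[1,0,0,0,8],[1,0,0,0,8]]'
python3 -m pendant '[[1,0,0,0,8],[1,0,0,0,8],[1,0,0,0,8],[1,0,0,0,8],[1,0,0,0,8],[1,0,0,0,0],[1,0,0,0,0]]'
python3 - <<'E'
from h import *
s=r.sense();print(s["time"],s["tool_pos"],s["tcp_rot"],s["joint_pos"],s["ft_force"],s["wrist_torque"])
a=bar("wrist",566.6,-155);cv2.imwrite("pics/w.png",a)
E
```

```text
time: 1.6
tool_pos: [350.5, 250.2, 301.6]
tcp_rot: [180.0, -0.0, 72.8]
ft_force: [1.0, 0.5, 0.2]
finger_gap: 85.1
time: 2.6
tool_pos: [545.3, -114.4, 299.8]
tcp_rot: [-179.9, 0.1, 64.6]
ft_force: [-1.8, 0.4, -0.5]
finger_gap: 84.9
time: 3.6
tool_pos: [544.4, -109.6, 301.4]
tcp_rot: [180.0, -0.0, -15.5]
ft_force: [0.6, 0.1, -0.1]
finger_gap: 85.4
time: 4.3
tool_pos: [544.4, -109.6, 301.3]
tcp_rot: [-180.0, -0.0, -54.9]
ft_force: [-0.3, 0.4, -0.1]
finger_gap: 85.3
4.3 [ 544.36670027 -109.64761815  301.30962605] [-1.79999935e+02 -1.45772278e-03 -5.49341353e+01] [-1.66780356e+01 -5.42032895e-01  8.63594664e+01 -8.53734340e-04
  9.41813815e+01  3.82560374e+01] [-0.3387822   0.43324326 -0.11314868] [-0.04843097 -0.02036689  0.01672442]
wrist 2517 rect 567.3193359375 -154.69906616210938 88.93148803710938 16.433664321899414 mean [ 569.3307594  -152.16344197  216.56027505] yaw 35.06094484937222
```

View pics/w.png

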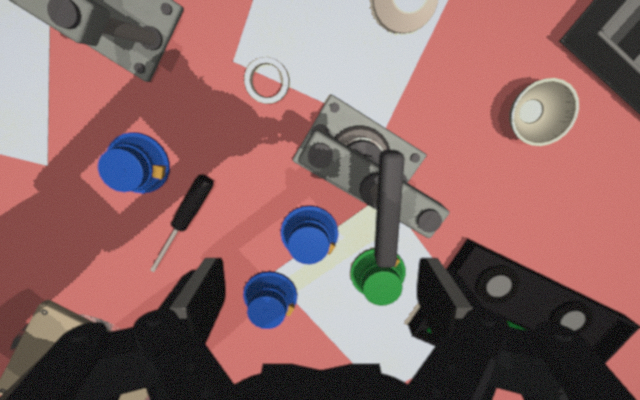

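The wrist view shows the bar at about (390,210), between the fingers' sides, with the speaker visible under that press. Bar direction is 35.06°, and the tool is aligned at -54.9°. Centring, descending and closing.

```bash
python3 -m pendant '[[1,25,3.7,0,0],[1,25,3.7,0,0],[1,0,0,0,0],[1,0,0,30,0],[1,0,0,30,0],[1,0,0,30,0],[1,0,0,23,0],[1,0,0,0,0],[1,0,0,0,0]]'
python3 -c "
from bench import r
s=r.sense();print(s['tool_pos'],s['ft_force'],s['wrist_torque'])"
```

```text
time: 5.25
tool_pos: [566.7, -154.5, 188.7]
tcp_rot: [180.0, 0.0, -55.1]
ft_force: [-0.2, -0.5, 0.6]
finger_gap: 85.6
[ 566.67997642 -154.52049381  188.65918412] [-0.24613167 -0.50165595  0.58848639] [ 0.00814768 -0.05067739  0.03139208]
```

```bash
python3 -m pendant '[[0.3,0,0,0,0],[0.3,0,0,0,0],[0,0,0,0,0],[0,0,0,0,0],[0,0,0,0,0],[0,0,0,0,0],[0,0,0,0,0]]' 100
python3 -c "
from bench import r
s=r.sense();print(s['tool_pos'],s['tcp_rot'],s['ft_force'],s['wrist_torque'],s['finger_gap'])"
```

```text
time: 5.95
tool_pos: [567.4, -155.4, 189.0]
tcp_rot: [-180.0, -0.1, -55.2]
ft_force: [1.7, -2.2, 3.8]
finger_gap: 14.2
[ 567.35449305 -155.4047485   189.04420101] [-1.79963525e+02 -8.93741046e-02 -5.51820425e+01] [ 1.65757655 -2.20222214  3.7745229 ] [-0.32800266 -0.16389231  0.21172083] 14.222358635428764
```

```bash
cat > t.py <<'E'
from bench import r
s=r.sense();print("YAW",round(s['tcp_rot'][2],1),"F",s['ft_force'].round(1),"M",s['wrist_torque'].round(3),s['finger_gap'].round(1))
E
python3 -m pendant '[[0,0,0,0,4],[0,0,0,0,4]]' >/dev/null; python3 t.py
python3 -m pendant '[[0,0,0,0,4],[0,0,0,0,4]]' >/dev/null; python3 t.py
python3 -m pendant '[[0,0,0,0,4],[0,0,0,0,4]]' >/dev/null; python3 t.py
python3 -m pendant '[[0,0,0,0,3],[0,0,0,0,3]]' >/dev/null; python3 t.py
```

```text
Traceback (most recent call last):
  File "t.py", line 2, in <module>
    s=r.sense();print("YAW",round(s['tcp_rot'][2],1),"F",s['ft_force'].round(1),"M",s['wrist_torque'].round(3),s['finger_gap'].round(1))
                                                                                                               ^^^^^^^^^^^^^^^^^^^^^
AttributeError: 'float' object has no attribute 'round'
Traceback (most recent call last):
  File "t.py", line 2, in <module>
    s=r.sense();print("YAW",round(s['tcp_rot'][2],1),"F",s['ft_force'].round(1),"M",s['wrist_torque'].round(3),s['finger_gap'].round(1))
                                                                                                               ^^^^^^^^^^^^^^^^^^^^^
AttributeError: 'float' object has no attribute 'round'
Traceback (most recent call last):
  File "t.py", line 2, in <module>
    s=r.sense();print("YAW",round(s['tcp_rot'][2],1),"F",s['ft_force'].round(1),"M",s['wrist_torque'].round(3),s['finger_gap'].round(1))
                                                                                                               ^^^^^^^^^^^^^^^^^^^^^
AttributeError: 'float' object has no attribute 'round'
Traceback (most recent call last):
  File "t.py", line 2, in <module>
    s=r.sense();print("YAW",round(s['tcp_rot'][2],1),"F",s['ft_force'].round(1),"M",s['wrist_torque'].round(3),s['finger_gap'].round(1))
                                                                                                               ^^^^^^^^^^^^^^^^^^^^^
AttributeError: 'float' object has no attribute 'round'
```

```bash
sed -i "s/s\['finger_gap'\].round(1)/s['finger_gap'],s['time']/" t.py; python3 t.py
python3 -m pendant '[[0,0,0,0,3]]' >/dev/null; python3 t.py
python3 -m pendant '[[0,0,0,0,3]]' >/dev/null; python3 t.py
python3 -m pendant '[[0,0,0,0,3]]' >/dev/null; python3 t.py
python3 -m pendant '[[0,0,0,0,3]]' >/dev/null; python3 t.py
python3 -m pendant '[[0,0,0,0,0],[0,0,0,0,0]]' >/dev/null; python3 t.py
```

```text
YAW -85.3 F [ 1.5 -6.3  3.2] M [-0.718 -0.294  0.273] 14.356168750641816 6.75
YAW -88.3 F [ 3.  -5.   2.6] M [-0.721 -0.346  0.225] 14.287631242925917 6.85
YAW -91.3 F [ 2.4 -6.3  3.1] M [-0.841 -0.373  0.313] 14.705357808380775 6.95
YAW -94.3 F [ 2.9 -6.2  2.8] M [-0.862 -0.33   0.291] 14.469512795332568 7.05
YAW -97.3 F [ 2.4 -6.4  3.1] M [-0.886 -0.297  0.287] 14.29083156285439 7.15
YAW -97.2 F [ 2.8 -6.9  3. ] M [-0.836 -0.366 -0.189] 14.7687305818187 7.35
```

```bash
python3 - <<'E'
from h import *
# crossbeam orientation + start angle; current bar
a,c=cloud("top"); q=c.reshape(-1,3)
for (x,y) in [(566.6,-155),(538.5,192)]:
    m=(np.hypot(q[:,0]-x,q[:,1]-y)<90)&(q[:,2]>142)&(q[:,2]<157); p=q[m]
    rr=cv2.minAreaRect(p[:,:2].astype(np.float32)); e,V=np.linalg.eigh(np.cov(p[:,:2].T)); d=V[:,1]
    print(rr,p.mean(0),"yaw",np.degrees(np.arctan2(d[1],d[0]))%180)
E
```

```text
((567.0830688476562, -154.48516845703125), (34.77488708496094, 150.32530212402344), 4.144015312194824) [ 561.256836   -137.09028996  150.54869412] yaw 87.97436661885779
((538.3385009765625, 191.98947143554688), (34.64992141723633, 148.5717010498047), 1.7532615661621094) [537.57927907 190.63452396 149.92604991] yaw 91.92670894150459
```

```bash

python3 -m pendant '[[0,0,0,0,3]]' >/dev/null; python3 t.py
python3 -m pendant '[[0,0,0,0,3]]' >/dev/null; python3 t.py
python3 -m pendant '[[0,0,0,0,2]]' >/dev/null; python3 t.py
python3 -m pendant '[[0,0,0,0,2]]' >/dev/null; python3 t.py
python3 -m pendant '[[0,0,0,0,2]]' >/dev/null; python3 t.py
python3 -c "
from h import *
a,d=optics.snapshot('scene'); cv2.imwrite('pics/s2.png',cv2.resize(a[160:290,170:330],None,fx=4,fy=4,interpolation=cv2.INTER_CUBIC))"
```

```text
YAW -100.2 F [ 2.9 -7.   3.6] M [-0.883 -0.354  0.297] 14.73423162416744 7.5
YAW -103.3 F [ 4.2 -6.4  2.3] M [-0.896 -0.351  0.313] 14.36800409731254 7.6
YAW -105.3 F [ 2.9 -6.8  3.7] M [-0.939 -0.324  0.325] 14.280359777177246 7.7
YAW -107.3 F [ 3.2 -7.   2.5] M [-0.927 -0.345  0.332] 14.771095649741621 7.8
YAW -109.3 F [ 2.3 -7.3  2.4] M [-1.049 -0.321  0.343] 14.587406521595215 7.9
```

View pics/s2.png

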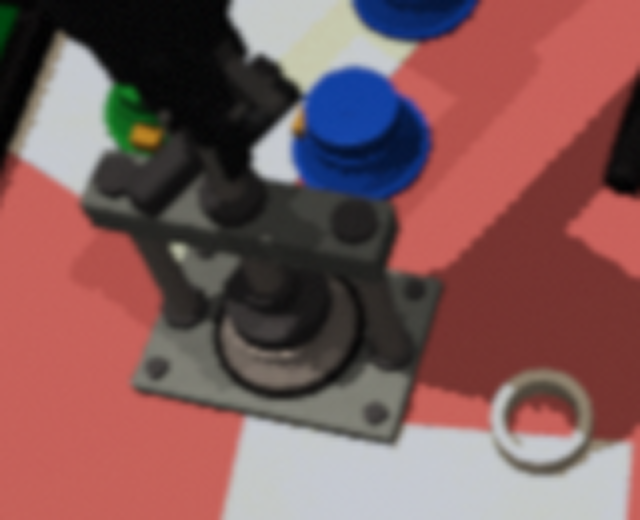

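The crop shows the ram foot on (or nearly on) the magnet at about (285,310). The moment has been rising steadily since about yaw -97. I continue a little further.

```bash

python3 -m pendant '[[0,0,0,0,2]]' >/dev/null; python3 t.py
python3 -m pendant '[[0,0,0,0,2]]' >/dev/null; python3 t.py
python3 -m pendant '[[0,0,0,0,2]]' >/dev/null; python3 t.py
python3 -m pendant '[[0,0,0,0,2]]' >/dev/null; python3 t.py
python3 -m pendant '[[0,0,0,0,2]]' >/dev/null; python3 t.py
python3 -m pendant '[[0,0,0,0,2]]' >/dev/null; python3 t.py
```

```text
YAW -111.2 F [ 2.3 -7.   2. ] M [-1.039 -0.328  0.348] 14.291896340675594 8.05
YAW -113.3 F [ 3.2 -8.2  2.3] M [-1.035 -0.315  0.374] 14.23381047871274 8.15
YAW -115.3 F [ 3.3 -7.4  2.1] M [-1.059 -0.25   0.327] 14.528724481328306 8.25
YAW -117.3 F [ 2.4 -8.6  2.6] M [-1.109 -0.303  0.333] 14.16054931348673 8.35
YAW -119.3 F [ 2.5 -7.9  3. ] M [-1.081 -0.232  0.34 ] 14.398751439567489 8.45
YAW -121.3 F [ 0.8 -8.7  2.8] M [-1.192 -0.283  0.354] 14.381713921087915 8.55
```

```bash
python3 - <<'E'
from h import *
for n in ["wrist","scene","top"]:
    a,c=cloud(n); q=c.reshape(-1,3); x,y=567,-155
    rad=np.hypot(q[:,0]-x,q[:,1]-y)
    m=(rad<50)&(rad>18)&(q[:,2]>200)&(q[:,2]<222); p=q[m]
    ang=np.degrees(np.arctan2(p[:,1]-y,p[:,0]-x))
    print(n,len(p)); h,e=np.histogram(ang,36,(-180,180)); print({int(e[i]):int(h[i]) for i in range(36) if h[i]})
    if n=="wrist": cv2.imwrite("pics/w2.png",a)
E
```

```text
wrist 5081
{-110: 26, -100: 270, -90: 13, -80: 33, -60: 47, -50: 517, -40: 1229, -30: 1142, -20: 279, -10: 10, 10: 23, 20: 2, 30: 278, 120: 23, 130: 245, 140: 349, 150: 353, 160: 230, 170: 12}
scene 325
{-90: 1, -60: 5, -50: 16, -40: 50, -30: 89, -20: 38, -10: 1, 30: 4, 40: 7, 50: 3, 60: 5, 70: 5, 130: 9, 140: 50, 150: 34, 160: 8}
top 34
{-150: 2, -140: 1, 150: 18, 160: 12, 170: 1}
```

View pics/w2.png

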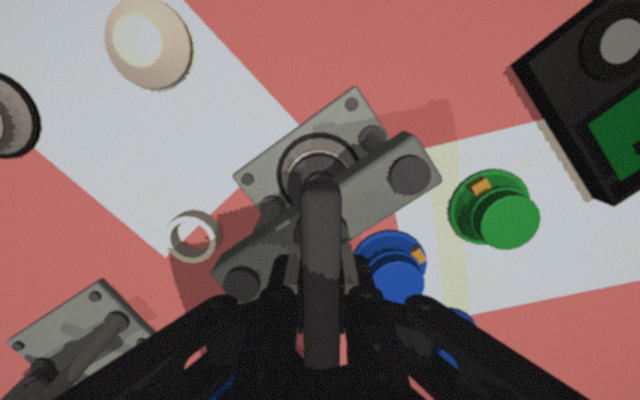

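The wrist view shows the bar lying straight between the pads at (320,270), at about -31° as commanded, so there is no slip. It has turned about 1.15 rad, so I add a last small bit.

```bash

python3 -m pendant '[[0,0,0,0,1]]' >/dev/null; python3 t.py
python3 -m pendant '[[0,0,0,0,1]]' >/dev/null; python3 t.py
python3 -m pendant '[[0,0,0,0,1]]' >/dev/null; python3 t.py
python3 -m pendant '[[0,0,0,0,1]]' >/dev/null; python3 t.py
```

```text
YAW -122.2 F [ 3.2 -8.7  2.1] M [-1.15  -0.249  0.414] 14.65639578469724 8.8
YAW -123.3 F [ 2.1 -8.2  2.5] M [-1.14  -0.255  0.378] 14.43122146905424 8.9
YAW -124.3 F [ 1.7 -8.9  2.9] M [-1.12  -0.202  0.421] 14.53973756485784 9.0
YAW -125.3 F [ 1.4 -8.5  2.7] M [-1.202 -0.21   0.386] 14.35882482856273 9.1
```

The moment is now about 0.40 N m against a free-running value of about 0.28, and the bar has turned 1.22 rad from the start, so it is clamped. Releasing and backing off.

```bash
python3 -m pendant '[[0.7,0,0,0,0],[0.7,0,0,0,0],[0.7,0,0,0,0],[0.7,0,0,0,0],[0.7,0,0,0,0],[0.7,0,0,-20,0],[0.7,0,0,-30,0],[0.7,0,0,-40,0],[0.7,0,0,-40,0],[0.7,0,0,0,0]]'
python3 -m pendant '[[0.7,0,-40,0,0],[0.7,0,-40,0,0],[0.7,0,-40,0,0],[0.7,0,0,0,0],[0.7,0,0,0,0]]'
python3 - <<'E'
from h import *
bar("wrist",567,-155);a=bar("scene",567,-155); bar("scene",538.5,192)
cv2.imwrite('pics/s3.png',a)
E
python3 t.py
```

```text
time: 10.1
tool_pos: [569.2, -155.6, 326.1]
tcp_rot: [-179.4, 0.2, -125.2]
ft_force: [-0.0, -0.4, 0.9]
finger_gap: 59.8
time: 10.6
tool_pos: [664.9, -224.3, 315.5]
tcp_rot: [179.8, -0.0, -125.2]
ft_force: [0.5, -0.1, 0.1]
finger_gap: 60.0
wrist 1540 rect 567.8738403320312 -155.3265380859375 15.455026626586914 89.63259887695312 mean [ 570.94539642 -157.77328522  216.61742623] yaw 145.15883178378368
scene 452 rect 566.1200561523438 -156.14170837402344 17.614055633544922 89.42948913574219 mean [ 568.26479573 -155.29280885  216.7654237 ] yaw 145.04199562235752
scene 505 rect 538.3843994140625 191.0716094970703 89.64826965332031 15.872027397155762 mean [541.09804968 191.4740996  217.03979385] yaw 33.65608634535542
YAW -125.1 F [-1.  -0.9  0.4] M [-0.014  0.029  0.019] 59.83003370476281 10.75
```

View pics/s3.png

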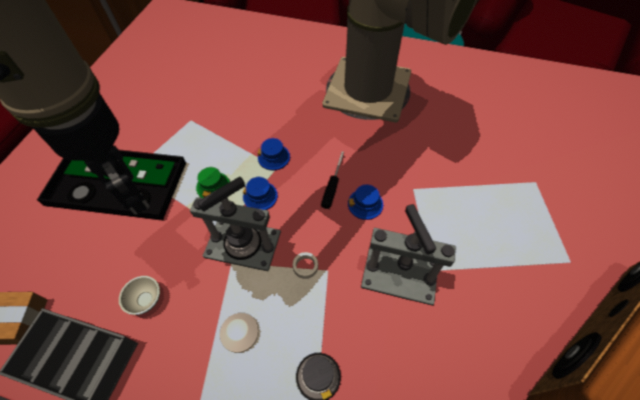

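The scene view shows the loaded press's bar turned at (220,195), with the speaker still under its ram at (240,240). The empty press's bar is unchanged at (420,228), and the gripper is clear.

```bash
python3 -c "
from bench import hand_in
print(hand_in())"
```

```text
the job is handed in; nothing more can be done
None
```

I gripped the T-handle of the press holding the loudspeaker from above and turned it 70° (1.22 rad) clockwise. I then let go, backed clear and handed the job in at about 11 s.

- **Clamping:** the turning moment rose from about 0.28 N m running free to about 0.40 N m. That puts the screw roughly 0.5 rad past contact, at an angle of about 1.25. The moment readings were noisy (about ±0.03, with one stretch dipping to 0.33–0.35). The handle's start angle was not known, so the final screw angle is only good to about 0.1–0.2 rad. I did not measure the ram's contact directly.
- **Handle after release:** two cameras show the bar at 145.0–145.2°, against 35.0° at the start. It turned with the gripper without slipping and stayed put when released.
- **Other press and speaker:** the empty press's handle is unchanged at 33.6°. The speaker still stands under the ram.
- **Robot:** the gripper was clear of everything, with wrist force near zero at the end and about 10 N in the readings I took.

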